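# Hold a sprung tester probe square on the spot of a tilted bar

## Task

Take the tester probe out of its desk stand, bring it over the small ball vise and, entering between the jaws without touching them, set its sprung nose inside the scribed circle on the bar, touching the bar nowhere else. Hold the probe square to the bar's sloping face with the nose pushed in gently about half of its 8 mm travel, and finish while still gripping it and holding it there for the reading. Leave the vise at the angle it is set to and do not disturb the loupe, the brass dapping cube or the wooden ring clamp lying near.

Things in the scene. Friction and masses are not known exactly. Their poses are not given: they have to be found in the camera images.
- probe: Loose hand probe, about 0.13 kg, standing nose down in the stand. Origin on its axis at the barrel's foot, z up along the axis. Along z: sprung brass nose, 8 mm wide, -14 to 0 mm when out; aluminium barrel, 20 wide, 0 to 36; steel collar, 32 wide, 36 to 42; round grey plastic grip, 26 wide, 42 to 120 (bevelled from 114), with a small black display. Grip the grey part, any yaw.
- nose_tip (a point): Centre of the small flat (4 mm) at the very end of the probe's sprung nose; axes as the probe's (z from the tip towards the grip). It moves with the nose.
- probe_nose (a joint): How far the sprung nose is pushed into the barrel, m: 0 = fully out, 0.008 = stop. Spring: 1 N at the start of travel, 3 N at 4 mm, 5 N at 8 mm.
- stand: Desk stand, fixed: black round foot 80 mm wide, 8 high, with an upright aluminium tube, outside 33, bore 25, rim 62 mm above the bench. Origin at the centre of its underside, z up. The probe's collar rests on the rim (probe origin 26 mm above the stand's, probe top 146 mm above the bench); its barrel and nose hang 50 mm deep in the bore, so lift it over 50 mm to free it.
- vise: Small engraver's ball vise, fixed: black foot ring 97 mm wide, 22 high, carrying a steel ball with a turntable (74 wide) and two jaws. Origin at the centre of the foot's underside, z up. The head tilts about the vise's y axis through the ball's centre, 46 mm above the origin, so that the bar's face leans towards the vise's -x side.
- vise_head: The tilting head: steel ball, turntable and two parallel jaws, each 60 mm long (along x), 16 thick, 34 mm apart (along y), standing 10 mm above the bar's face. Origin at the ball's centre, z along the head's own axis, square to the bar's face; jaw tops at z = 57 mm. Tilted 7 to 21 degrees about y, its z axis leaning to the vise's -x; held by stiff friction (4 N m).
- bar: The yellow cast bar clamped between the jaws, 72 x 34 x 15 mm (x, y, z), same axes as the head; it sits up to 10 mm off the head's middle along x and does not slip. Origin in the bar's middle, 47 mm below its flat upper face (at the height of the ball's centre); z square to that face, pointing out of it.
- spot (a point): Centre of the circle (14 mm across, thin dark line with four ticks) scribed on the bar's upper face, 12 mm from the bar's middle towards +x; z square to the face, pointing out of it.
- loupe: Folding chromed loupe, 24 x 59 x 15 mm, loose bystander; origin under its centre.
- dapping_block: Brass dapping cube, 45 mm, loose bystander; origin under its centre.
- ring_clamp: Wooden ring clamp, 28 x 130 x 24 mm, loose bystander; origin under its centre.
- divider_top (a point): A point on the top edge of the fixed upright board left of the work (obstacle only): on edge along x, 20 mm thick and up to 88 mm high, running from x = 0.28, y = 0.00 to x = 0.86, y = -0.05 (world); vise and stand are right of it.
- lamp_end (a point): Near lower corner of the fixed lamp tube behind and right of the work (obstacle only): the tube hangs 0.24 to 0.30 m above the bench over x > 0.59, y < -0.23 (world); the lamp's grey column stands behind x = 0.62. Keep hand and wrist clear of them.
- torch_top (a point): Top of the fixed torch rest on the left (obstacle only): it fills x 0.25 to 0.45, y 0.19 to 0.26 (world) up to 0.33 m high.

How it is judged:
By the outcome, as a careful person would: the job done as asked, in the order asked, and still so for the second after the job is handed in, while the arm keeps its last pose, push and grip.
It also fails if it takes over 40 s, if anything falls off the work surface, if the arm or the gripper's body presses on something with over 40 N, if the wrist force passes 120 N, or if a joint passes its speed limit or range.

## Robot

A 6-joint arm with a two-finger parallel gripper is mounted at the origin on a cart in front of the work surface, level with it; the furniture and walls round the work are solid. World frame = base frame: x ahead of the robot, y to its left, z up, the work surface at z = 0. Lengths are in m, angles in rad, forces in N, time in s.
With the tool pointing down it reaches from about 0.325 to 0.85 m from the base axis. Payload 4.4 kg.
Tool frame: the origin (TCP) lies midway between the tips of the shut fingers; the grasp point (between the pads) lies 19 mm behind it; z points along the fingers, x is the direction in which the jaws open and shut, and the axes are right-handed (so a half turn about z gives the same grasp; the last joint's range is limited). The gripper opens to 94 mm and grips with 3 to 60 N. Pads are 16 mm wide; open, the fingers measure 119 mm over their backs; the gripper's body (75 mm by 177 mm) begins 78 mm behind the grasp point.
Start: joints at [1.034, 0.207, 1.542, -0, 1.393, -0.15], TCP at [0.216, 0.533, 0.205] pointing down, gripper open.
Joint ranges: [-2.73, 2.73], [-0.86, 2.22], [0.23, 2.46], [-1.11, 4.25], [0.08, 2.63], [-2.82, 2.82]. Speed limits (rad/s): [2.79, 2.79, 3.14, 3.14, 3.14, 3.14].

## Interface

Orientations are given as a rotation vector (axis times angle).
In Python, from rig import arm gives the robot as it stands.
- The arm moves only by the tool play_rows, never from a script. Its argument "steps" is a list of rows, each an object of numbers: "grip": the opening, from 0 (shut) to 1 (fully open); "x", "y", "z": the shift along the tool's x, y, z in m; "wx", "wy", "wz": the turn, a rotation vector about the tool's x, y, z in degrees. A call has 1 to 20 rows; each row shifts and turns the commanded pose from where the row before left it, along the tool's axes as they then stand; what a row does not reach is not made up. A row lasts 1/8 s, in which the tool goes at most 62.5 mm and 10.7 degrees, less where a joint would pass 70% of its speed; a pose out of reach is approached as far as the arm can. A call is refused whole if a number of a shift passes 0.0625 or a number of a turn 10.7, either way. A call with a gripper value outside its range is refused whole. The fingers move at their own pace and stop on an object; the grip force is fixed at half the most. Time passes only in rows, so rows that do not move let the fingers close. It gives the time, the measured TCP pose, the force and the opening at its end, in the units of the state.
- arm.state(): the state, without advancing time (a new reading comes with each control period).
- arm.snapshot(name): name is "scene" or "top" or "wrist"; returns a dict with "pixels" (400x640x3 uint8, red, green, blue), "depth" (400x640 float32, m along the optical axis (not along the pixel's ray), 0 where there is no reading), "camera_matrix" (3x3 intrinsics, pixels), "k1" (the pictures are not rectified: a ray, as slopes to the right and down, at radius r is drawn at 1 + k1 r^2 times it, then the intrinsics apply), "rvec" (rotation vector, rad) and "tvec" (3), from world to camera coordinates, as OpenCV has them; the wrist camera has in their place "mount" (4x4, takes a point from camera to tool coordinates, whose origin is the TCP and whose axes are the tool frame's). Camera axes: x right, y down, z forward; pixel columns grow to the right and rows downward; lengths in m; the calibration is good to about 2 mm. A picture is of the moment at which its call begins: read the wrist's pose just before it.
- arm.hand_in(): hands the job in, once; it reports no verdict.
Trained networks look in the newest picture that a camera, given by its name, has taken for a name from the list of things; names that differ only in an ending like _2 or _b are one class to them, and where a whole thing is asked for, a point or a joint stands for the part that bears it (a point fixed in the world has none). Each returns a list of dicts, best first, with "score" (0 to 1); they miss things now and then, are a little off and sometimes report something else, mostly with a low value. They report only what shows in the picture. A call takes as long as a camera call.
- arm.recognise(camera, label): "rect" ([left, top, width, height] in pixels, round what is visible of it).
The state is a dict: "time_s": time; "joints": joint angles; "dq": joint speeds; "tau": joint torques, N m; "position": TCP position; "ee_rot": TCP orientation; "wrist_force": force on the tool from outside, world axes, zero at the start; "ft_torque": the same for the moment, N m; "finger_gap": opening from 0.0 (shut) to 1.0 (fully open).
Only numpy, scipy, OpenCV 4.12 (cv2) and the standard library are available. Lean on these libraries where they do the work, as an engineer would, in place of code of your own. Each camera call takes 0.05 s, during which the arm holds its last target. There are 200 camera calls.

## Working session

There is one attempt and no reset: what is moved stays moved. The work goes in short steps, Python scripts to look and compute and a tool call to move; the robot and the scene stay as the last step left them, time stands still between calls to the robot, and variables do not carry over. Pictures are saved under pics/ and viewed, about 8 in all and at most 12, crops included, and the job is handed in when it is done.

Besides the shell and the picture viewer there is one more tool, called by a JSON object that holds its "api" and its "payload", one argument or row to a line. play_rows: Moves the arm, as the interface text tells. Its arguments: {"type":"object","properties":{"steps":{"type":"array"}},"required":["steps"]}

```bash
ls; mkdir -p pics
cat > h.py <<'E'
import numpy as np, cv2
from rig import arm
from scipy.spatial.transform import Rotation as R
def snap(cam):
    st=arm.state(); s=arm.snapshot(cam)
    if cam=='wrist':
        T=np.eye(4);T[:3,:3]=R.from_rotvec(st['ee_rot']).as_matrix();T[:3,3]=st['position']
        s['C']=T@np.array(s['mount'])
    else:
        W=np.eye(4);W[:3,:3]=R.from_rotvec(np.ravel(s['rvec'])).as_matrix();W[:3,3]=np.ravel(s['tvec'])
        s['C']=np.linalg.inv(W)
    return s
def rays(s,uv):
    K=np.array(s['camera_matrix']);d=(np.reshape(uv,(-1,2))-K[[0,1],2])/K[[0,1],[0,1]]
    p=d.copy()
    for _ in range(20): p=d/(1+s['k1']*(p**2).sum(1,keepdims=True))
    return np.c_[p,np.ones(len(p))]
def cloud(s):
    h,w=s['depth'].shape
    uv=np.stack(np.meshgrid(np.arange(w),np.arange(h)),-1).reshape(-1,2).astype(float)
    P=rays(s,uv)*s['depth'].reshape(-1,1)
    P=P@s['C'][:3,:3].T+s['C'][:3,3]
    P[s['depth'].ravel()==0]=np.nan
    return P.reshape(h,w,3)
def proj(s,X):
    p=(np.reshape(X,(-1,3))-s['C'][:3,3])@s['C'][:3,:3]
    q=p[:,:2]/p[:,2:]; q=q*(1+s['k1']*(q**2).sum(1,keepdims=True))
    K=np.array(s['camera_matrix']);return q*K[[0,1],[0,1]]+K[[0,1],2]
def save(s,name,crop=None,f=1):
    im=s['pixels'][...,::-1]
    if crop: x,y,w,h=crop; im=im[y:y+h,x:x+w]
    cv2.imwrite('pics/'+name,cv2.resize(im,None,fx=f,fy=f,interpolation=cv2.INTER_CUBIC))
E
python3 - <<'E'
from h import *
np.set_printoptions(precision=4,suppress=True)
print(arm.state())
ims=[]
for c in ['scene','top']:
    s=snap(c);P=cloud(s);ims.append(s['pixels'][...,::-1]);print(c,s['C'][:3,3])
    for l in ['probe','stand','vise','vise_head','bar','spot','loupe','dapping_block','ring_clamp']:
        for r in arm.recognise(c,l)[:2]:
            x,y,w,h=map(int,r['rect']);q=P[y:y+h,x:x+w].reshape(-1,3)
            print(l,round(r['score'],2),x,y,w,h,np.nanmedian(q,0),np.nanmax(q[:,2]) )
    np.savez(c+'.npz',**{k:np.array(v) for k,v in s.items()})
cv2.imwrite('pics/a.png',cv2.resize(np.vstack(ims),(480*1,600)))
E
```

```text
pics
{'time_s': 0.0, 'joints': array([ 1.0345,  0.2074,  1.543 , -0.    ,  1.3935, -0.1505]), 'dq': array([ 0.0003, -0.0027, -0.0012, -0.0003,  0.0005, -0.    ]), 'tau': array([  0.0011, -37.0873, -28.1419,   0.0699,   0.0361,  -0.0002]), 'position': array([0.216 , 0.532 , 0.2043]), 'ee_rot': array([ 2.6053,  1.7538, -0.0032]), 'wrist_force': array([-0.4188,  0.039 , -0.5109]), 'ft_torque': array([ 0.0203,  0.0006, -0.0183]), 'finger_gap': 0.9996353514841161}
scene [-0.2252 -0.4284  0.5488]
probe 0.97 382 240 12 35 [ 0.4698 -0.221   0.0985] 0.14484319559368253
stand 0.93 368 279 34 27 [ 0.4683 -0.2257  0.0076] 0.06287338564230194
vise 0.7 321 232 38 51 [ 0.4994 -0.0862  0.0521] 0.105871185186104
vise_head 0.96 327 232 33 40 [ 0.5032 -0.0894  0.0666] 0.105871185186104
bar 0.43 338 240 17 17 [ 0.4991 -0.1035  0.0904] 0.10566155413534534
spot 0.51 338 238 14 16 [ 0.501  -0.096   0.0912] 0.10486598768322164
loupe 0.67 313 299 22 14 [ 0.3614 -0.1133  0.0065] 0.015554997228068634
dapping_block 0.54 429 283 53 22 [ 0.561  -0.3707  0.0058] 0.02567474390521185
dapping_block 0.53 314 304 21 9 
[... 323 characters left out ...]
91 -0.0882  0.0883] 0.11084832092284858
vise_head 0.79 320 173 34 35 [ 0.5245 -0.0882  0.091 ] 0.11084832092284858
bar 0.87 323 178 25 27 [ 0.5219 -0.0834  0.0952] 0.11084832092284858
bar 0.55 370 196 30 28 [ 0.4766 -0.2156  0.0082] 0.1512878312576238
spot 0.59 324 177 28 30 [ 0.5206 -0.0907  0.0945] 0.11084832092284858
loupe 0.56 336 248 22 5 [ 0.3685 -0.1174  0.0127] 0.01854111334158981
dapping_block 0.79 367 157 19 25 [ 0.5884 -0.1955  0.0428] 0.051559116492538415
dapping_block 0.45 320 174 33 39 [ 0.5169 -0.086   0.089 ] 0.11084832092284858
ring_clamp 0.93 412 170 52 17 [ 0.5685 -0.3714  0.0053] 0.02988182721523125
ring_clamp 0.6 381 198 17 14 [ 0.4855 -0.221   0.0791] 0.1512878312576238
```

View pics/a.png

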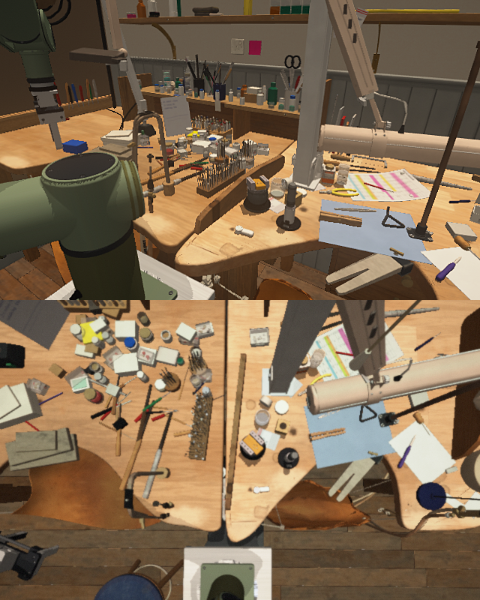

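Run:
```python
from h import *
np.set_printoptions(precision=4,suppress=True)
for c in ['scene','top']:
    s=dict(np.load(c+'.npz'));P=cloud(s).reshape(-1,3);col=s['pixels'].reshape(-1,3)
    q=P[(abs(P[:,0]-.475)<.06)&(abs(P[:,1]+.22)<.06)]
    t=q[(q[:,2]>.138)];print(c,'probe top',len(t),t.mean(0) if len(t) else '')
    f=q[(q[:,2]>.004)&(q[:,2]<.012)];print('foot',f.min(0),f.max(0))
    v=P[(abs(P[:,0]-.52)<.06)&(abs(P[:,1]+.087)<.06)&(P[:,2]>.07)]
    print('head',len(v),v.min(0),v.max(0))
s=dict(np.load('top.npz'));save(s,'b.png',(290,140,130,110),6)
```

```text
scene probe top 59 [ 0.474  -0.2241  0.1423]
foot [ 0.4384 -0.2621  0.0041] [ 0.5145 -0.1828  0.0118]
head 670 [ 0.4663 -0.1286  0.0701] [ 0.5795 -0.0271  0.1059]
top probe top 86 [ 0.4792 -0.2224  0.1449]
foot [ 0.4157 -0.2781  0.004 ] [ 0.5335 -0.1604  0.012 ]
head 1694 [ 0.4713 -0.1331  0.0702] [ 0.5798 -0.0286  0.976 ]
```

View pics/b.png

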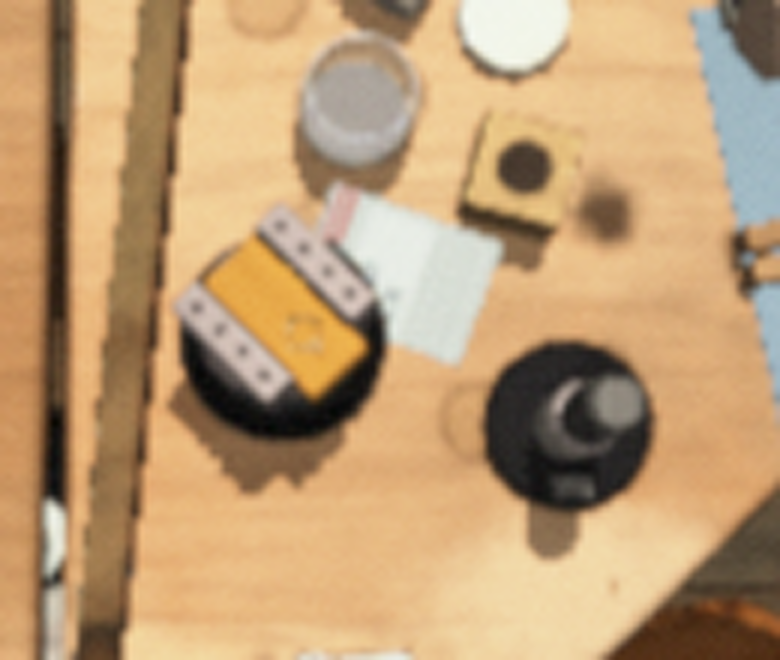

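The crop shows the vise with bar: circle near full-image pixel (341,195), at the lower-right end of the bar. The stand is near (383,210), the cube near (377,170). The bar's +x points back and right, so its face leans away from the robot. Next I work out the move for a closer wrist look.

```bash
cat >> h.py <<'E'
def rel(p,Rt=None,Rc=None,pc=None):
    st=arm.state();Rm=R.from_rotvec(st['ee_rot']).as_matrix() if Rc is None else Rc
    pc=st['position'] if pc is None else pc
    d=Rm.T@(np.array(p)-pc); w=None
    if Rt is not None: w=np.degrees(R.from_matrix(Rm.T@Rt).as_rotvec())
    return d,w
E
python3 - <<'E'
from h import *
np.set_printoptions(precision=4,suppress=True)
st=arm.state();print(R.from_rotvec(st['ee_rot']).as_matrix())
print(np.array(arm.snapshot('wrist')['mount']),arm.snapshot('wrist')['camera_matrix'])
Rt=np.array([[0,1,0],[1,0,0],[0,0,-1.]])
print(rel([.216,.533,.43],Rt)); print(rel([.45,-.15,.38],Rt,Rc=Rt)); Rt[:,:2]*=-1; print(rel([.216,.533,.43],Rt))
E
```

```text
[[ 0.3762  0.9265  0.    ]
 [ 0.9265 -0.3762  0.    ]
 [ 0.0001  0.     -1.    ]]
[[ 1.     -0.0003  0.0003  0.0007]
 [ 0.0002  0.9666  0.2563 -0.0747]
 [-0.0004 -0.2563  0.9666 -0.1777]
 [ 0.      0.      0.      1.    ]] [[302.5019   0.     320.1108]
 [  0.     302.5019 199.9635]
 [  0.       0.       1.    ]]
(array([ 0.0001, -0.0005, -0.2245]), array([ -0.0019,   0.001 , -22.1072]))
(array([-0.6827,  0.2336, -0.1745]), array([0., 0., 0.]))
(array([ 0.0001, -0.0005, -0.2245]), array([  0.0014,   0.0027, 157.8928]))
```

{"api": "play_rows", "payload": {
  "steps": [
    {"z": -0.056,"wz": -5.5,"grip": 1},
    {"z": -0.056,"wz": -5.5},
    {"z": -0.056,"wz": -5.5},
    {"z": -0.056,"wz": -5.5},
    {"x": -0.057,"y": 0.021},
    {"x": -0.057,"y": 0.021},
    {"x": -0.057,"y": 0.021},
    {"x": -0.057,"y": 0.021},
    {"x": -0.057,"y": 0.021},
    {"x": -0.057,"y": 0.021},
    {"x": -0.057,"y": 0.021},
    {"x": -0.057,"y": 0.021},
    {"x": -0.057,"y": 0.021},
    {"x": -0.057,"y": 0.021},
    {"x": -0.058,"y": 0.022},
    {"x": -0.058,"y": 0.022},
    {"z": 0.05},
    {"z": 0.05},
    {"z": 0.05},
    {}
  ]
}}

```text
schema error: expected keys grip, x, y, z, wx, wy, wz
```

```bash
cat > m.py <<'E'
from h import *
np.set_printoptions(precision=4,suppress=True)
s=snap('wrist');P=cloud(s);save(s,'c.png',None,1.25)
np.savez('w.npz',**{k:np.array(v) for k,v in s.items()})
print(arm.state()['position'],arm.state()['joints'],s['C'][:3,3])
for l in ['probe','stand','vise_head','bar','spot']:
    for r in arm.recognise('wrist',l)[:2]:
        x,y,w,h=map(int,r['rect']);q=P[y:y+h,x:x+w].reshape(-1,3)
        print(l,round(r['score'],2),x,y,w,h,np.nanmedian(q,0),np.nanmax(q[:,2]))
E
python3 m.py
```

```text
[0.2164 0.5328 0.2055] [ 1.0345  0.2066  1.5415  0.      1.3934 -0.1505] [0.1474 0.5615 0.3831]
```

View pics/c.png

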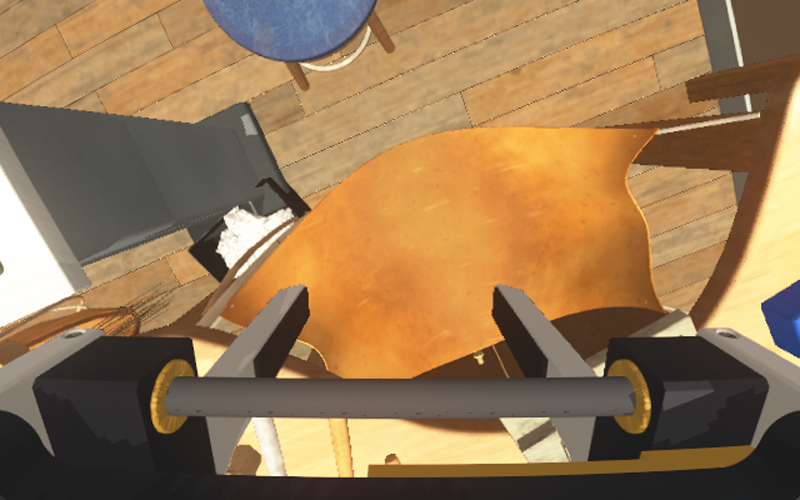

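The move was refused (all keys are required), and the picture only shows the start pose. It does show that the fingers fill the lower half of the wrist view, so I'll look from slightly further out.

{"api": "play_rows", "payload": {
  "steps": [
    {"grip": 1,"x": 0,"y": 0,"z": -0.056,"wx": 0,"wy": 0,"wz": -5.5},
    {"grip": 1,"x": 0,"y": 0,"z": -0.056,"wx": 0,"wy": 0,"wz": -5.5},
    {"grip": 1,"x": 0,"y": 0,"z": -0.056,"wx": 0,"wy": 0,"wz": -5.5},
    {"grip": 1,"x": 0,"y": 0,"z": -0.056,"wx": 0,"wy": 0,"wz": -5.5},
    {"grip": 1,"x": -0.055,"y": 0.025,"z": 0,"wx": 0,"wy": 0,"wz": 0},
    {"grip": 1,"x": -0.055,"y": 0.025,"z": 0,"wx": 0,"wy": 0,"wz": 0},
    {"grip": 1,"x": -0.055,"y": 0.025,"z": 0,"wx": 0,"wy": 0,"wz": 0},
    {"grip": 1,"x": -0.055,"y": 0.025,"z": 0,"wx": 0,"wy": 0,"wz": 0},
    {"grip": 1,"x": -0.055,"y": 0.025,"z": 0,"wx": 0,"wy": 0,"wz": 0},
    {"grip": 1,"x": -0.055,"y": 0.025,"z": 0,"wx": 0,"wy": 0,"wz": 0},
    {"grip": 1,"x": -0.055,"y": 0.025,"z": 0,"wx": 0,"wy": 0,"wz": 0},
    {"grip": 1,"x": -0.055,"y": 0.025,"z": 0,"wx": 0,"wy": 0,"wz": 0},
    {"grip": 1,"x": -0.055,"y": 0.025,"z": 0,"wx": 0,"wy": 0,"wz": 0},
    {"grip": 1,"x": -0.055,"y": 0.025,"z": 0,"wx": 0,"wy": 0,"wz": 0},
    {"grip": 1,"x": -0.055,"y": 0.025,"z": 0,"wx": 0,"wy": 0,"wz": 0},
    {"grip": 1,"x": -0.055,"y": 0.025,"z": 0,"wx": 0,"wy": 0,"wz": 0},
    {"grip": 1,"x": 0,"y": 0,"z": 0.05,"wx": 0,"wy": 0,"wz": 0},
    {"grip": 1,"x": 0,"y": 0,"z": 0.05,"wx": 0,"wy": 0,"wz": 0},
    {"grip": 1,"x": 0,"y": 0,"z": 0.05,"wx": 0,"wy": 0,"wz": 0},
    {"grip": 1,"x": 0,"y": 0,"z": 0,"wx": 0,"wy": 0,"wz": 0}
  ]
}}

```text
time_s: 3.9
position: [0.512, -0.1265, 0.2746]
ee_rot: [-2.217, -2.212, 0.006]
wrist_force: [-0.1, -0.1, 0.9]
finger_gap: 1.0
```

```bash
sed -i "s/c.png/d.png/" m.py; python3 m.py
```

```text
[ 0.5142 -0.1274  0.2784] [-0.4064  0.0641  1.5519  0.      1.5293 -1.9753] [ 0.4393 -0.1264  0.453 ]
probe 0.91 216 141 41 31 [ 0.475  -0.2181  0.0998] 0.14659346738911583
stand 0.55 229 123 54 56 [ 0.4725 -0.2097  0.0067] 0.14631784430086203
vise_head 0.68 320 154 69 75 [ 0.5206 -0.083   0.0883] 0.10700559151247241
bar 0.63 321 161 57 50 [ 0.5135 -0.0896  0.0932] 0.10700559151247241
spot 0.94 324 161 56 57 [ 0.5173 -0.0866  0.0931] 0.10700559151247241
```

View pics/d.png

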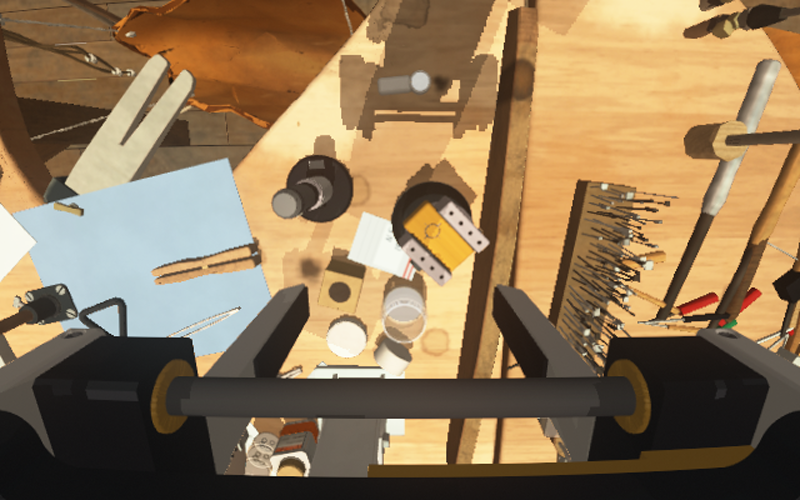

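The wrist view shows the probe's top at (286,203), the bar with its circle at (433,230) and both jaws, all in the viewed image at 1.25x. I'll fit the bar's plane, axis and circle, and the probe's top.

```bash
cat > fit.py <<'E'
from h import *
import sys
np.set_printoptions(precision=4,suppress=True)
s=dict(np.load('w.npz'));P=cloud(s);px=s['pixels']
hsv=cv2.cvtColor(px,cv2.COLOR_RGB2HSV)
m=(hsv[...,0]>12)&(hsv[...,0]<32)&(hsv[...,1]>150)&(hsv[...,2]>90)&(P[...,2]>.07)&(P[...,2]<.12)&(np.hypot(P[...,0]-.52,P[...,1]+.087)<.07)
m=cv2.morphologyEx(m.astype(np.uint8),cv2.MORPH_CLOSE,np.ones((5,5)))
n,lab,stt,_=cv2.connectedComponentsWithStats(m);m=lab==1+np.argmax(stt[1:,4])
q=P[cv2.erode(m.astype(np.uint8),np.ones((5,5)))>0];q=q[~np.isnan(q[:,0])]
c=np.median(q,0)
for _ in range(5):
    A=np.c_[q[:,:2]-c[:2],np.ones(len(q))];k=np.linalg.lstsq(A,q[:,2]-c[2],rcond=None)[0];r=q[:,2]-c[2]-A@k
    q=q[abs(r)<2.5*r.std()+1e-4]
nrm=np.array([-k[0],-k[1],1]);nrm/=np.linalg.norm(nrm)
p0=c+[0,0,k[2]];print('n',nrm,'tilt',np.degrees(np.arccos(nrm[2])),'az',np.degrees(np.arctan2(nrm[1],nrm[0])),'rms',r.std(),len(q))
def hit(uv):
    d=rays(s,uv)@s['C'][:3,:3].T;o=s['C'][:3,3];t=((p0-o)@nrm)/(d@nrm);return o+d*t[:,None]
# bar outline by min area rect in face plane
cs,_=cv2.findContours(m.astype(np.uint8),0,1);ct=max(cs,key=cv2.contourArea)[:,0,:].astype(float)
X=hit(ct);ex=np.array([nrm[0],nrm[1],0]);ex=-(ex-ex@nrm*nrm);ex/=np.linalg.norm(ex);ey=np.cross(nrm,ex)
U=np.c_[(X-p0)@ex,(X-p0)@ey].astype(np.float32);rc=cv2.minAreaRect(U);print('rect',rc)
print('bar centre',p0+ex*rc[0][0]+ey*rc[0][1],'ex',ex)
# rectified face picture, 0.25 mm/px, x right=ex
g=np.arange(-.045,.045,.00025);gx,gy=np.meshgrid(g,g[::-1])
W=p0+gx[...,None]*ex+gy[...,None]*ey;uv=proj(s,W).astype(np.float32).reshape(*gx.shape,2)
im=cv2.remap(px,uv[...,0],uv[...,1],cv2.INTER_CUBIC);cv2.imwrite('pics/'+sys.argv[1],cv2.resize(im[...,::-1],None,fx=2,fy=2)[60:660])
np.savez('face.npz',p0=p0,ex=ex,ey=ey,n=nrm)
if len(sys.argv)<3:
    t=P[(P[...,2]>.138)&(P[...,2]<.152)&(np.hypot(P[...,0]-.475,P[...,1]+.22)<.04)];print('probe top',len(t),t.mean(0),t.min(0),t.max(0))
    f=P[(P[...,2]>.004)&(P[...,2]<.012)&(np.hypot(P[...,0]-.475,P[...,1]+.22)<.06)&(px.max(-1)<60)];print('foot',f.min(0),f.max(0))
E
python3 fit.py e.png
```

```text
n [0.1136 0.1075 0.9877] tilt 8.997110176919257 az 43.411307247061025 rms 0.0007154529354954555 1022
rect ((-0.0022414028644561768, -4.9266964197158813e-05), (0.03357468917965889, 0.07328028231859207), 89.94281768798828)
bar centre [ 0.5182 -0.0874  0.0919] ex [-0.7175 -0.6788  0.1564]
probe top 465 [ 0.4787 -0.219   0.1433] [ 0.4667 -0.2324  0.138 ] [ 0.4919 -0.2076  0.1466]
foot [ 0.44   -0.2497  0.004 ] [ 0.5159 -0.1815  0.0107]
```

View pics/e.png

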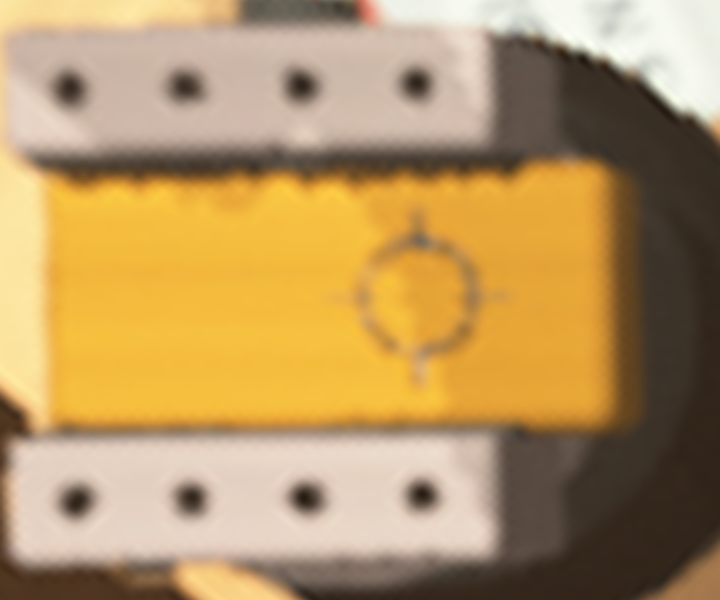

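Rectified face picture: the circle's centre is at (420,298), i.e. about 7.6 mm along ex from p0, with the jaws and bar parallel to ex and tilt about 9°. The probe axis is at about (0.479,-0.220). Going to grasp it.

Run:
```python
from h import *
np.set_printoptions(precision=4,suppress=True)
Rt=np.array([[0,1,0],[1,0,0],[0,0,-1.]])
print(arm.state()['position'],rel([.479,-.220,.093],Rt))
```

```text
[ 0.5168 -0.1284  0.2826] (array([-0.0912, -0.0386,  0.1896]), array([ 0.2949,  0.1289, -0.0948]))
```

```bash
sed -i "s/d.png/f.png/" m.py; python3 m.py | head -1; python3 fit.py g.png; python3 -c "
from rig import arm
for i in range(3): print(arm.state()['position'])"
```

```text
[ 0.5165 -0.1283  0.2821] [-0.4061  0.0613  1.5472 -0.      1.5282 -1.9753] [ 0.4415 -0.1271  0.4599]
n [0.1144 0.1046 0.9879] tilt 8.917236336795987 az 42.41432276874859 rms 0.0006721357346778544 987
rect ((-0.002182908356189728, 5.834735929965973e-05), (0.07311248034238815, 0.03405361622571945), 1.7594572305679321)
bar centre [ 0.5184 -0.0873  0.0919] ex [-0.7294 -0.6663  0.155 ]
probe top 449 [ 0.4788 -0.2191  0.1434] [ 0.467  -0.2326  0.1381] [ 0.4916 -0.2075  0.1464]
foot [ 0.4405 -0.2537  0.004 ] [ 0.5171 -0.1815  0.0118]
[ 0.51536451 -0.12786573  0.279933  ]
[ 0.51536451 -0.12786573  0.279933  ]
[ 0.51536451 -0.12786573  0.279933  ]
```

View pics/g.png

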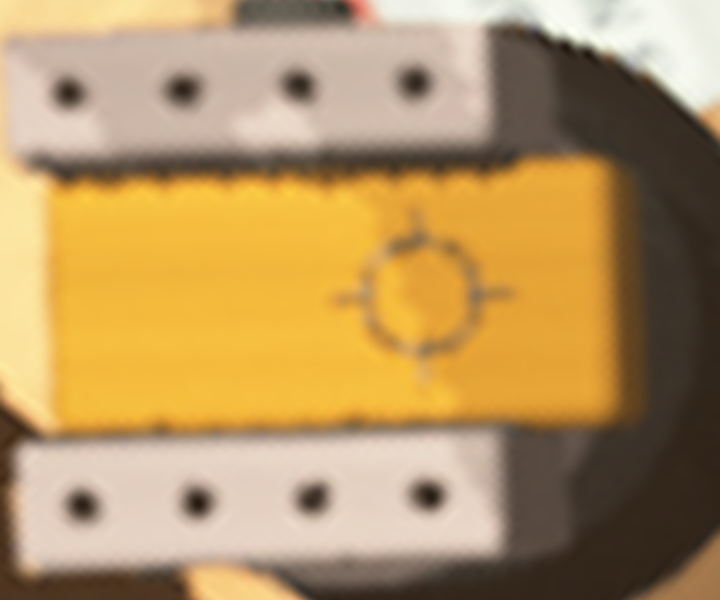

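Second look agrees: spot at about (0.5113,-0.0941,0.0934), tilt 9°, azimuth 43.4°.

{"api": "play_rows", "payload": {
  "steps": [
    {"grip": 1,"x": -0.046,"y": -0.0185,"z": 0,"wx": 0,"wy": 0,"wz": 0},
    {"grip": 1,"x": -0.046,"y": -0.0185,"z": 0,"wx": 0,"wy": 0,"wz": 0},
    {"grip": 1,"x": 0,"y": 0,"z": 0.04,"wx": 0,"wy": 0,"wz": 0},
    {"grip": 1,"x": 0,"y": 0,"z": 0.04,"wx": 0,"wy": 0,"wz": 0},
    {"grip": 1,"x": 0,"y": 0,"z": 0,"wx": 0,"wy": 0,"wz": 0},
    {"grip": 1,"x": 0,"y": 0,"z": 0,"wx": 0,"wy": 0,"wz": 0}
  ]
}}

```text
time_s: 5.25
position: [0.4788, -0.2202, 0.2009]
ee_rot: [2.222, 2.218, 0.001]
wrist_force: [0.1, -0.7, 0.7]
finger_gap: 0.998
```

Run:
```python
from h import *
np.set_printoptions(precision=4,suppress=True)
Rt=np.array([[0,1,0],[1,0,0],[0,0,-1.]])
for i in range(3):
    print(arm.state()['position'],rel([.479,-.220,.093],Rt)); arm.snapshot('top')
```

```text
[ 0.4788 -0.2202  0.2009] (array([ 0.0003, -0.    ,  0.1079]), array([ 0.0957,  0.0677, -0.089 ]))
[ 0.4793 -0.2204  0.2016] (array([ 0.0006, -0.0007,  0.1086]), array([ 0.1711,  0.1187, -0.0812]))
[ 0.4795 -0.2205  0.2019] (array([ 0.0008, -0.0008,  0.1089]), array([ 0.2013,  0.1395, -0.0836]))
```

{"api": "play_rows", "payload": {
  "steps": [
    {"grip": 1,"x": 0,"y": 0,"z": 0.03,"wx": 0,"wy": 0,"wz": 0},
    {"grip": 1,"x": 0,"y": 0,"z": 0.03,"wx": 0,"wy": 0,"wz": 0},
    {"grip": 1,"x": 0,"y": 0,"z": 0.03,"wx": 0,"wy": 0,"wz": 0},
    {"grip": 1,"x": 0,"y": 0,"z": 0.018,"wx": 0,"wy": 0,"wz": 0},
    {"grip": 1,"x": 0,"y": 0,"z": 0,"wx": 0,"wy": 0,"wz": 0},
    {"grip": 1,"x": 0,"y": 0,"z": 0,"wx": 0,"wy": 0,"wz": 0},
    {"grip": 0,"x": 0,"y": 0,"z": 0,"wx": 0,"wy": 0,"wz": 0},
    {"grip": 0,"x": 0,"y": 0,"z": 0,"wx": 0,"wy": 0,"wz": 0},
    {"grip": 0,"x": 0,"y": 0,"z": 0,"wx": 0,"wy": 0,"wz": 0},
    {"grip": 0,"x": 0,"y": 0,"z": 0,"wx": 0,"wy": 0,"wz": 0},
    {"grip": 0,"x": 0,"y": 0,"z": 0,"wx": 0,"wy": 0,"wz": 0},
    {"grip": 0,"x": 0,"y": 0,"z": 0,"wx": 0,"wy": 0,"wz": 0},
    {"grip": 0,"x": 0,"y": 0,"z": 0,"wx": 0,"wy": 0,"wz": 0},
    {"grip": 0,"x": 0,"y": 0,"z": 0,"wx": 0,"wy": 0,"wz": 0}
  ]
}}

```text
time_s: 7.15
position: [0.4781, -0.2199, 0.0915]
ee_rot: [2.223, 2.219, -0.0]
wrist_force: [0.3, -0.3, -0.6]
finger_gap: 0.273
```

Run:
```python
from h import *
np.set_printoptions(precision=4,suppress=True)
st=arm.state();print(st);print(R.from_rotvec(st['ee_rot']).as_matrix(),st['finger_gap']*94)
```

```text
{'time_s': 7.15, 'joints': array([-0.5956,  0.2289,  1.7688, -0.0003,  1.1436, -2.1644]), 'dq': array([-0.0001, -0.0004, -0.0009,  0.0011, -0.0006, -0.    ]), 'tau': array([  0.2821, -34.5372, -24.4818,   0.0911,   0.2021,  -0.0069]), 'position': array([ 0.4781, -0.2199,  0.0915]), 'ee_rot': array([ 2.2233,  2.2192, -0.0003]), 'wrist_force': array([ 0.2779, -0.3168, -0.5888]), 'ft_torque': array([-0.1129,  0.0006, -0.0153]), 'finger_gap': 0.2727124500823897}
[[ 0.0018  1.      0.0001]
 [ 1.     -0.0018 -0.0003]
 [-0.0003  0.0001 -1.    ]] 25.63497030774463
```

{"api": "play_rows", "payload": {
  "steps": [
    {"grip": 0,"x": 0,"y": 0,"z": -0.02,"wx": 0,"wy": 0,"wz": 0},
    {"grip": 0,"x": 0,"y": 0,"z": -0.03,"wx": 0,"wy": 0,"wz": 0},
    {"grip": 0,"x": 0,"y": 0,"z": -0.04,"wx": 0,"wy": 0,"wz": 0},
    {"grip": 0,"x": 0,"y": 0,"z": -0.04,"wx": 0,"wy": 0,"wz": 0},
    {"grip": 0,"x": 0,"y": 0,"z": -0.03,"wx": 0,"wy": 0,"wz": 0},
    {"grip": 0,"x": 0,"y": 0,"z": 0,"wx": 0,"wy": 0,"wz": 0},
    {"grip": 0,"x": 0,"y": 0,"z": 0,"wx": 0,"wy": 0,"wz": 0}
  ]
}}

```text
time_s: 8.02
position: [0.4771, -0.2191, 0.2496]
ee_rot: [-2.221, -2.217, 0.001]
wrist_force: [-0.5, -0.0, -2.5]
finger_gap: 0.271
```

```bash
cat > plan.py <<'E'
from h import *
import sys
np.set_printoptions(precision=4,suppress=True)
a,t=np.radians(43.4),np.radians(8.95)
n=np.array([np.cos(a)*np.sin(t),np.sin(a)*np.sin(t),np.cos(t)])
spot=np.array([.5113,-.0941,.0934]);tip=np.array([0,.0007,.0795])
def target(h,Rc,n=n):
    v=np.cross(Rc[:,2],-n);s=np.linalg.norm(v);w=v/s*np.arctan2(s,-Rc[:,2]@n) if s>1e-9 else v
    Rt=R.from_rotvec(w).as_matrix()@Rc
    return spot+n*h-Rt@tip,Rt
if __name__=='__main__':
    st=arm.state();Rc=R.from_rotvec(st['ee_rot']).as_matrix()
    p,Rt=target(float(sys.argv[1]),Rc);print(st['position'],st['joints'],st['wrist_force'],st['finger_gap'])
    print('tip now',st['position']+Rc@tip,'n-frame',( st['position']+Rc@tip-spot)@n)
    print('target',p,'shift(before turn)',rel(p,Rt),'shift(after turn)',rel(p,Rc=Rt)[0])
E
python3 plan.py 0.06
```

```text
[ 0.4771 -0.2191  0.2496] [-0.5954  0.0698  1.6045  0.      1.4704 -2.1645] [-0.4591 -0.0433 -2.4879] 0.2710799957841506
tip now [ 0.4776 -0.219   0.1701] n-frame 0.0585789827891074
target [ 0.5264 -0.0792  0.2313] shift(before turn) (array([0.14  , 0.0491, 0.0184]), array([ 6.3479, -6.2594, -0.    ])) shift(after turn) [ 0.1408  0.05   -0.0025]
```

{"api": "play_rows", "payload": {
  "steps": [
    {"grip": 0,"x": 0.035,"y": 0.01225,"z": 0,"wx": 0,"wy": 0,"wz": 0},
    {"grip": 0,"x": 0.035,"y": 0.01225,"z": 0,"wx": 0,"wy": 0,"wz": 0},
    {"grip": 0,"x": 0.035,"y": 0.01225,"z": 0,"wx": 0,"wy": 0,"wz": 0},
    {"grip": 0,"x": 0.035,"y": 0.01225,"z": 0,"wx": 0,"wy": 0,"wz": 0},
    {"grip": 0,"x": 0,"y": 0,"z": 0,"wx": 3.17,"wy": -3.13,"wz": 0},
    {"grip": 0,"x": 0,"y": 0,"z": 0,"wx": 3.17,"wy": -3.13,"wz": 0},
    {"grip": 0,"x": 0,"y": 0,"z": 0,"wx": 0,"wy": 0,"wz": 0},
    {"grip": 0,"x": 0,"y": 0,"z": 0,"wx": 0,"wy": 0,"wz": 0},
    {"grip": 0,"x": 0,"y": 0,"z": 0,"wx": 0,"wy": 0,"wz": 0}
  ]
}}

```text
time_s: 9.15
position: [0.5267, -0.0803, 0.251]
ee_rot: [-2.217, -2.21, 0.244]
wrist_force: [0.1, -0.5, -0.9]
finger_gap: 0.27
```

```bash
python3 plan.py 0.06
python3 - <<'E'
from h import *
np.set_printoptions(precision=4,suppress=True)
ims=[]
s=snap('scene');np.savez('sc.npz',**{k:np.array(v) for k,v in s.items()});P=cloud(s)
from plan import *
st=arm.state();Rc=R.from_rotvec(st['ee_rot']).as_matrix();T=st['position']+Rc@tip
u,v=proj(s,T)[0];print(u,v)
r=arm.recognise('scene','probe')[:1];print(r)
# probe axis from depth: slices along the expected axis
ax=-Rc[:,2];q=P.reshape(-1,3);q=q[~np.isnan(q[:,0])]-T;zz=q@ax;rad=np.linalg.norm(q-zz[:,None]*ax,axis=1)
cam=(s['C'][:3,3]-T);cam-=cam@ax*ax;cam/=np.linalg.norm(cam);lat=np.cross(ax,cam)
for a,b in [(0,13),(15,48),(51,55),(57,75)]:
    m=(zz>a/1e3)&(zz<b/1e3)&(rad<.022);x=q[m]
    if len(x): print(a,b,len(x),'lat',np.min(x@lat),np.max(x@lat),np.median(x@lat),'front',np.max(x@cam))
w=snap('wrist')
a=cv2.resize(s['pixels'][int(v)-45:int(v)+35,int(u)-50:int(u)+50],(750,600),interpolation=cv2.INTER_CUBIC)
cv2.imwrite('pics/h.png',a[...,::-1])
E
```

```text
[ 0.5267 -0.0803  0.251 ] [-0.2296  0.1587  1.5116 -0.1307  1.5557 -1.79  ] [ 0.1471 -0.4853 -0.8984] 0.27002046745948144
tip now [ 0.5186 -0.0889  0.1724] n-frame 0.0794201106127264
target [ 0.5264 -0.0792  0.2313] shift(before turn) (array([0.0033, 0.0019, 0.0194]), array([0.1219, 0.0591, 0.    ])) shift(after turn) [0.0033 0.0019 0.0194]
345.4529123895038 214.24959443954717
[{'rect': [340.2, 161.7, 11.3, 49.9], 'score': 0.67}]
0 13 16 lat -0.0035951494651710815 0.003851258355049987 0.0001366479975798829 front 0.0051457524091388695
15 48 103 lat -0.00841493088304554 0.008826939751915876 -0.0009064308647114966 front 0.015171176495753882
51 55 25 lat -0.015567539345516834 0.013797420613604975 0.0015195972071077883 front 0.016638493731605045
57 75 74 lat -0.010546726559603797 0.011276852526642022 0.00038433425399003984 front 0.015977577374332346
```

View pics/h.png

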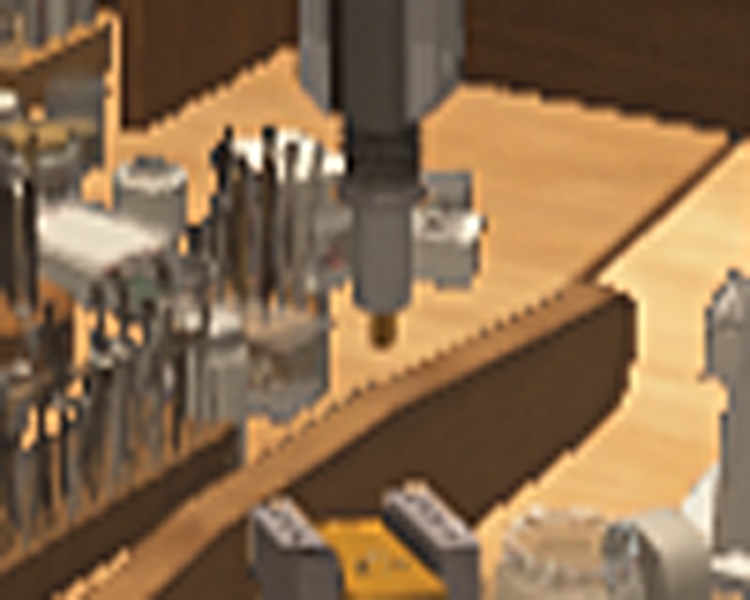

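The picture shows the probe held straight along the tool axis: nose end at (382,343) against the predicted (375,337), under one source pixel apart. Approaching to 20 mm above the spot.

{"api": "play_rows", "payload": {
  "steps": [
    {"grip": 0,"x": 0.0033,"y": 0.0019,"z": 0,"wx": 0.12,"wy": 0.06,"wz": 0},
    {"grip": 0,"x": 0,"y": 0,"z": 0,"wx": 0,"wy": 0,"wz": 0},
    {"grip": 0,"x": 0,"y": 0,"z": 0.02,"wx": 0,"wy": 0,"wz": 0},
    {"grip": 0,"x": 0,"y": 0,"z": 0.02,"wx": 0,"wy": 0,"wz": 0},
    {"grip": 0,"x": 0,"y": 0,"z": 0.019,"wx": 0,"wy": 0,"wz": 0},
    {"grip": 0,"x": 0,"y": 0,"z": 0,"wx": 0,"wy": 0,"wz": 0},
    {"grip": 0,"x": 0,"y": 0,"z": 0,"wx": 0,"wy": 0,"wz": 0},
    {"grip": 0,"x": 0,"y": 0,"z": 0,"wx": 0,"wy": 0,"wz": 0}
  ]
}}

```text
time_s: 10.3
position: [0.5234, -0.083, 0.1938]
ee_rot: [-2.216, -2.212, 0.243]
wrist_force: [0.5, 0.3, -1.8]
finger_gap: 0.272
```

```bash
python3 plan.py 0.02
cat > w.py <<'E'
from plan import *
w=snap('wrist');np.savez('w2.npz',**{k:np.array(v) for k,v in w.items()})
st=arm.state();Rc=R.from_rotvec(st['ee_rot']).as_matrix()
for nm,X in [('tip',st['position']+Rc@tip),('spot',spot)]: print(nm,proj(w,X)-[260,120])
print(arm.state()['position'])
save(w,sys.argv[1],(260,120,120,90),6)
E
python3 w.py i.png
```

```text
[ 0.5234 -0.083   0.1938] [-0.2356  0.1944  1.5893 -0.1323  1.4417 -1.7819] [ 0.5264  0.3164 -1.802 ] 0.2724532173541577
tip now [ 0.5154 -0.0916  0.1152] n-frame 0.022275675380504678
target [ 0.5219 -0.0835  0.1918] shift(before turn) (array([-0.0002, -0.0013,  0.0023]), array([0.1638, 0.0697, 0.    ])) shift(after turn) [-0.0002 -0.0013  0.0023]
tip [[58.9777 87.123 ]]
spot [[58.945  79.1408]]
[ 0.5233 -0.083   0.1937]
```

View pics/i.png

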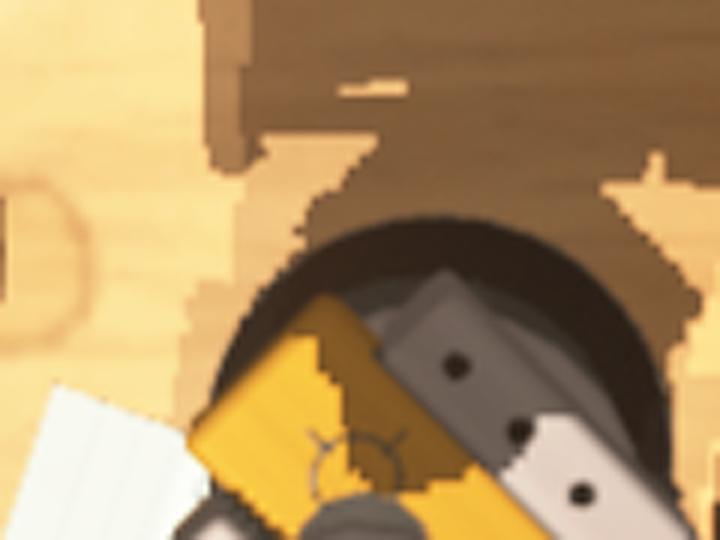

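The circle shows at (357,473), predicted at (354,475), so the spot estimate holds. The collar hides the nose in this view. Going down to about 3 mm above the face.

{"api": "play_rows", "payload": {
  "steps": [
    {"grip": 0,"x": 0,"y": -0.0013,"z": 0,"wx": 0.16,"wy": 0.07,"wz": 0},
    {"grip": 0,"x": 0,"y": 0,"z": 0.007,"wx": 0,"wy": 0,"wz": 0},
    {"grip": 0,"x": 0,"y": 0,"z": 0.007,"wx": 0,"wy": 0,"wz": 0},
    {"grip": 0,"x": 0,"y": 0,"z": 0.005,"wx": 0,"wy": 0,"wz": 0},
    {"grip": 0,"x": 0,"y": 0,"z": 0,"wx": 0,"wy": 0,"wz": 0},
    {"grip": 0,"x": 0,"y": 0,"z": 0,"wx": 0,"wy": 0,"wz": 0},
    {"grip": 0,"x": 0,"y": 0,"z": 0,"wx": 0,"wy": 0,"wz": 0},
    {"grip": 0,"x": 0,"y": 0,"z": 0,"wx": 0,"wy": 0,"wz": 0}
  ]
}}

```text
time_s: 11.35
position: [0.5191, -0.085, 0.1741]
ee_rot: [-2.213, -2.208, 0.246]
wrist_force: [-0.7, 0.5, -1.0]
finger_gap: 0.271
```

```bash
python3 plan.py -0.004
python3 - <<'E'
from plan import *
s=snap('scene');st=arm.state();Rc=R.from_rotvec(st['ee_rot']).as_matrix();T=st['position']+Rc@tip
print(proj(s,T),proj(s,spot));u,v=proj(s,T)[0].astype(int);save(s,'j.png',(u-40,v-32,80,64),9)
print(u,v,st['wrist_force'])
E
```

```text
[ 0.5191 -0.085   0.1741] [-0.2412  0.2076  1.6164 -0.133   1.4062 -1.7821] [-0.6884  0.5238 -1.0359] 0.2713469585847959
tip now [ 0.5107 -0.0934  0.0955] n-frame 0.0020843336860141485
target [ 0.5191 -0.086   0.1681] shift(before turn) (array([-0.0004,  0.0007,  0.0061]), array([-0.1136, -0.0254,  0.    ])) shift(after turn) [-0.0004  0.0007  0.0061]
[[344.2537 243.2521]] [[344.5721 243.9355]]
344 243 [ 0.1903 -1.2944 -1.4047]
```

View pics/j.png

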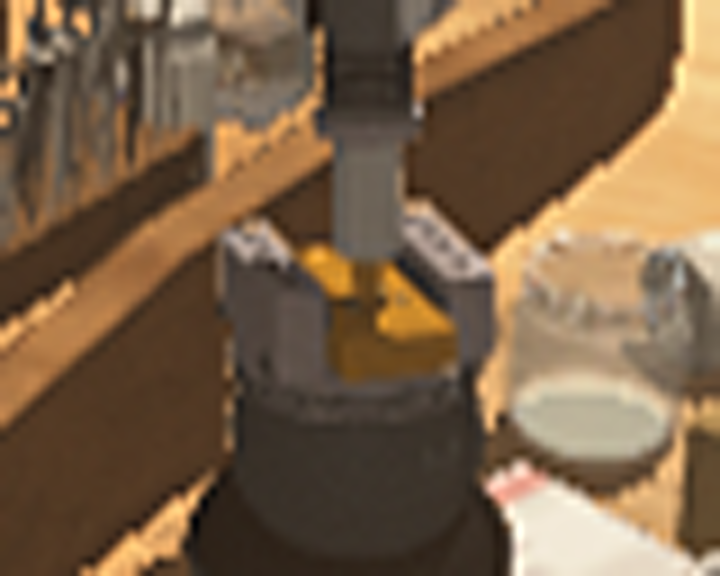

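The nose end is at (370,300), with the circle's ticks either side at about (345,300) and (400,297), so it is over the centre and between the jaws. I take a force baseline here, then push in.

```bash
cat > f.py <<'E'
from plan import *
F=[];Q=[];Z=[]
for i in range(12):
    st=arm.state();Rc=R.from_rotvec(st['ee_rot']).as_matrix();e=st['position']+Rc@tip-spot
    F.append(st['wrist_force']);Q.append(st['tau']);Z.append(np.r_[e@n,Rc.T@e, np.degrees(np.arccos(-Rc[:,2]@n))]);arm.snapshot('top')
F=np.array(F);print(st['time_s'],'F.n',(F@n).mean(),(F@n).std(),F.mean(0),'h,err',np.mean(Z,0),np.std(Z,0)[0],'tau',np.mean(Q,0)[:5],np.std(Q,0)[1:3])
E
python3 f.py
```

```text
11.95 F.n -1.582434670537842 0.458326988558164 [ 0.1652  0.1049 -1.6322] h,err [ 0.002   0.0005 -0.001  -0.002   0.1287] 4.1724075777623734e-05 tau [  0.0003 -36.6762 -27.5753  -0.5867   0.4622] [0.0024 0.0033]
```

{"api": "play_rows", "payload": {
  "steps": [
    {"grip": 0,"x": -0.0005,"y": 0.001,"z": 0,"wx": -0.1,"wy": 0,"wz": 0},
    {"grip": 0,"x": 0,"y": 0,"z": 0.002,"wx": 0,"wy": 0,"wz": 0},
    {"grip": 0,"x": 0,"y": 0,"z": 0.002,"wx": 0,"wy": 0,"wz": 0},
    {"grip": 0,"x": 0,"y": 0,"z": 0,"wx": 0,"wy": 0,"wz": 0},
    {"grip": 0,"x": 0,"y": 0,"z": 0,"wx": 0,"wy": 0,"wz": 0}
  ]
}}

```text
time_s: 12.62
position: [0.5199, -0.0859, 0.1703]
ee_rot: [-2.214, -2.209, 0.244]
wrist_force: [0.5, 0.0, 1.5]
finger_gap: 0.271
```

```bash
python3 f.py
```

```text
13.175 F.n 1.3541328548883271 0.48024166830470927 [ 0.5086 -0.0205  1.3148] h,err [-0.0018 -0.0001  0.0005  0.0018  0.022 ] 9.03783088445174e-05 tau [ -0.0678 -35.2129 -25.8629  -0.5053   0.6795] [0.0471 0.1516]
```

Force rose by 2.9 N, which means about 3.9 mm on the spring, though the pose says only 1.8 mm. I'll check the time trend and a picture to see which is right.

```bash
python3 f.py
python3 - <<'E'
from plan import *
s=snap('scene');st=arm.state();Rc=R.from_rotvec(st['ee_rot']).as_matrix();T=st['position']+Rc@tip
# along-axis position of the collar (dark/wide step) is seen against expectation: project points of axis
for z in [0,.004,.014,.05,.056]: print(z,proj(s,T-Rc[:,2]*z)-[304,211])
save(s,'k.png',(304,211,80,64),9)
E
```

```text
13.775 F.n 1.2701083983704295 0.46134578281261096 [ 1.4245 -0.3762  1.1635] h,err [-0.002  -0.0001  0.0004  0.002   0.0226] 1.569166332439825e-05 tau [  0.0218 -35.0773 -25.4422  -0.4412   0.9414] [0.0283 0.0935]
0 [[40.6572 33.6347]]
0.004 [[40.6543 32.163 ]]
0.014 [[40.647  28.4691]]
0.05 [[40.619  14.9957]]
0.056 [[40.6141 12.7232]]
```

View pics/k.png

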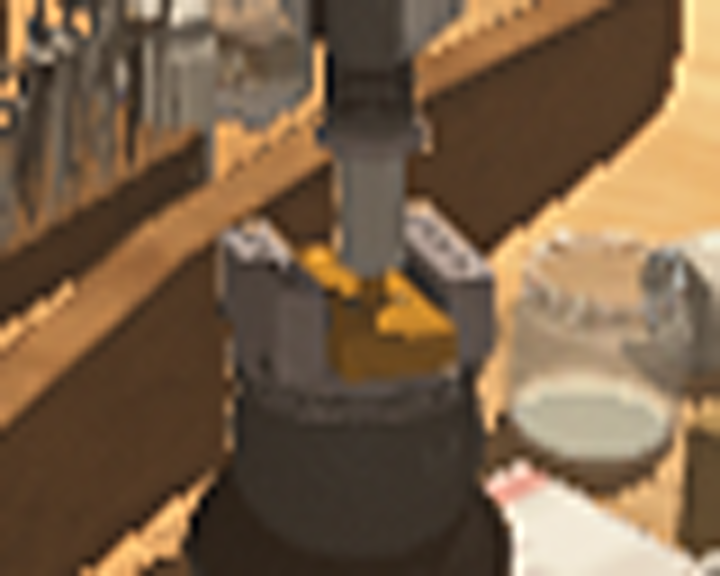

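Visible nose length has shrunk from about 4.7 to 3.1 px (roughly 4 mm), which agrees with the force and not with the pose-based depth. The nose still lies inside the circle. One last steadiness check.

```bash
python3 f.py; python3 f.py
```

```text
14.425 F.n 1.0422230873727327 0.4488968521513456 [ 1.8409 -0.6213  0.9116] h,err [-0.002  -0.0001  0.0003  0.002   0.0278] 1.649308432360353e-05 tau [  0.0984 -34.9952 -25.1635  -0.3852   1.1253] [0.0161 0.0544]
15.025 F.n 1.4083438365239622 0.4165738085910647 [ 1.7911 -0.6281  1.2887] h,err [-0.002  -0.      0.0002  0.002   0.0406] 1.9384907138779508e-05 tau [  0.1128 -34.968  -25.0979  -0.3755   1.1599] [0.0065 0.0119]
```

Steady, but there is about 1.9 N of sideways friction load. I'll relieve it with a small lateral shift.

{"api": "play_rows", "payload": {
  "steps": [
    {"grip": 0,"x": -0.0002,"y": 0.0005,"z": 0.0001,"wx": 0,"wy": 0,"wz": 0},
    {"grip": 0,"x": 0,"y": 0,"z": 0,"wx": 0,"wy": 0,"wz": 0},
    {"grip": 0,"x": 0,"y": 0,"z": 0,"wx": 0,"wy": 0,"wz": 0},
    {"grip": 0,"x": 0,"y": 0,"z": 0,"wx": 0,"wy": 0,"wz": 0},
    {"grip": 0,"x": 0,"y": 0,"z": 0,"wx": 0,"wy": 0,"wz": 0},
    {"grip": 0,"x": 0,"y": 0,"z": 0,"wx": 0,"wy": 0,"wz": 0},
    {"grip": 0,"x": 0,"y": 0,"z": 0,"wx": 0,"wy": 0,"wz": 0},
    {"grip": 0,"x": 0,"y": 0,"z": 0,"wx": 0,"wy": 0,"wz": 0}
  ]
}}

```text
time_s: 16.08
position: [0.5199, -0.086, 0.1697]
ee_rot: [-2.213, -2.208, 0.245]
wrist_force: [0.2, 0.5, 1.4]
finger_gap: 0.272
```

```bash
python3 f.py; python3 f.py
```

```text
16.625 F.n 1.2850659803541231 0.3871892070810903 [0.1304 0.4292 1.2395] h,err [-0.0022 -0.0001  0.0005  0.0022  0.0672] 1.7272402949736017e-05 tau [ -0.1788 -35.28   -26.2697  -0.5699   0.327 ] [0.0249 0.087 ]
17.225 F.n 1.5417158090893643 0.34741007230882237 [-0.3179  0.6534  1.5264] h,err [-0.0022 -0.0001  0.0005  0.0022  0.0585] 1.8874095342940543e-05 tau [ -0.2571 -35.3527 -26.5207  -0.6266   0.1618] [0.0174 0.0589]
```

```bash
python3 -c "
from rig import arm
print(arm.hand_in())"
```

```text
the job is handed in; nothing more can be done
None
```

The probe is out of its stand, and its nose is resting inside the scribed circle between the jaws. The arm is still gripping it and holding it there. I handed the job in at about 17 s; no verdict is reported.

- **Depth:** the push on the nose is 3.0 N above the free-hanging baseline, which means about 4 mm of spring travel. The nose's visible length in the camera picture had also shortened by roughly 4 mm.
- **Disagreement on depth:** the depth worked out from the arm's position was only 2.2 mm. I trusted the force and the picture, since the height of the bar's face and of the nose tip are each only known to 1–2 mm.
- **Squareness:** the tool axis is within 0.1° of the fitted normal to the bar's face (tilt about 9°). I estimate the fit itself is good to a few tenths of a degree.
- **Position:** the tip is about 0.5 mm from the circle's centre by calculation. In the picture the nose lies inside the circle, clear of both jaws.
- **Sideways load:** friction had built up about 1.9 N of sideways load after contact. A small shift brought it down to about 0.7 N before I handed in.
- **Vise and loose items:** no command or force reading suggested contact with the vise jaws, loupe, cube or ring clamp. I did not take a separate final picture of them.

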